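# Hang the parts basket on the ratchet lift and jack it up to drip

### The arm

A 6-joint arm with a two-finger parallel gripper is mounted at the origin on a cart in front of the work surface, level with it; the furniture and walls round the work are solid. World frame = base frame: x ahead of the robot, y to its left, z up, the work surface at z = 0. Lengths are in m, angles in rad, forces in N, time in s.
With the tool pointing down it reaches from about 0.425 to 0.95 m from the base axis. Payload 14.7 kg.
Tool frame: the origin (TCP) lies midway between the tips of the shut fingers; the grasp point (between the pads) lies 19 mm behind it; x points along the fingers, y is the direction in which the jaws open and shut, and the axes are right-handed (so a half turn about x gives the same grasp; the last joint's range is limited). The gripper opens to 85 mm and grips with 20 to 120 N. Pads are 22 mm wide; open, the fingers measure 114 mm over their backs; the gripper's body (76 mm by 85 mm) begins 54 mm behind the grasp point. The pads swing forward as they close: fully open they stand 13 mm farther back than shut.
Start: joints at [1.072, 0.48, 1.596, -0, 1.065, -0.047], TCP at [0.284, 0.585, 0.231] pointing down, gripper open.
Joint ranges: [-2.75, 2.75], [-0.82, 2.05], [0.23, 2.67], [-1.56, 4.7], [0.09, 2.69], [-2.92, 2.92]. Speed limits (rad/s): [1.89, 1.89, 2.39, 3.01, 3.01, 3.01].

### API

Orientations are given as a unit quaternion [x, y, z, w].
In Python, from workcell import state, eyes, job_done, finder gives the robot as it stands.
- The arm moves only by the shell command python3 -m handwheel 'ROWS' [FORCE]. ROWS is JSON, one flat list of numbers, 7 for each row, row after row: the shift along the tool's x, y, z in m, then the turn, a rotation vector about the tool's x, y, z in rad, then the opening, from 0 (shut) to 1 (fully open). A call has 1 to 10 rows; each row shifts and turns the commanded pose from where the row before left it, along the tool's axes as they then stand; what a row does not reach is not made up. A row lasts 1/8 s, in which the tool goes at most 62.5 mm and 10.7 degrees, less where a joint would pass 70% of its speed; a pose out of reach is approached as far as the arm can. A call is refused whole if a number of a shift passes 0.0625 or a number of a turn 0.188, either way. A call with a gripper value outside its range is refused whole. The fingers move at their own pace and stop on an object; FORCE is the grip in N (left out, the last holds). Time passes only in rows, so rows that do not move let the fingers close. It gives the time, the measured TCP pose, the force and the opening at its end, in the units of the state.
- state(): the state, without advancing time (a new reading comes with each control period).
- eyes.grab_frame(name): name is "scene" or "top"; returns a dict with "image" (384x512x3 uint8, blue, green, red), "mtx" (3x3 intrinsics, pixels), "R" (3x3) and "t" (3): a world point X has camera coordinates R X + t. Camera axes: x right, y down, z forward; pixel columns grow to the right and rows downward; lengths in m; the calibration is good to about 2 mm. A picture is of the moment at which its call begins. There is no depth.
- job_done(): hands the job in, once; it reports no verdict.
Trained networks look in a picture, given as the dict that the camera call returned (one of the last four; its "shot" number tells which), for a name from the list of things; names that differ only in an ending like _2 or _b are one class to them, and where a whole thing is asked for, a point or a joint stands for the part that bears it (a point fixed in the world has none). Each returns a list of dicts, best first, with "confidence" (0 to 1); they miss things now and then, are a little off and sometimes report something else, mostly with a low value. They report only what shows in the picture. A call takes as long as a camera call.
- finder.spot_in(target, picture): "rect" ([left, top, right, bottom] as shares, 0 to 1, of the picture: columns of its width, rows of its height, round what is visible of it).
The state is a dict: "time_s": time; "joint_positions": joint angles; "qvel": joint speeds; "effort": joint torques, N m; "eef_pos": TCP position; "orientation": TCP orientation; "wrist_force": force on the tool from outside, world axes, zero at the start; "torque": the same for the moment, N m; "finger_gap": finger opening in m.
Only numpy, scipy, OpenCV 4.12 (cv2) and the standard library are available. Lean on these libraries where they do the work, as an engineer would, in place of code of your own. Each camera call takes 0.05 s, during which the arm holds its last target. There are 200 camera calls.

### The job

Lift the wire parts basket out of the empty wash tank by its bail and stand it on the bench, so that you can take it again by one of its end bars and hang it by the bail on the ratchet lift's hook, over the drip pan. Then pump the lift's lever, one tooth a stroke, until the underside of the basket hangs 110 mm above the rim of the pan (to the nearest tooth), and leave it hanging there with the lever back up. Raise the hook only with the lever, keep the tube in the basket, and do not disturb the other things on the bench.

Things in the scene. Friction and masses are not known exactly. Their poses are not given: they have to be found in the camera images.
- basket: Loose wire dip basket, bright steel, 64 mm wide (its x), 180 mm long (its y), sides 50 mm high, 0.3 to 0.45 kg. Origin: centre of its underside, z up. A fixed bail stands over its middle: two upright rods at x = +-30 mm, 50 mm clear between them, and a grip bar on top. It looks the same turned by half a turn. At the start it stands on the floor of the tank.
- bail_grip (a point): Middle of the basket's bail bar: a round bar 12 mm thick along the basket's x, axis 121 mm above the basket's underside. Axes as the basket's.
- end_a (a point): Middle of the top edge of the basket's end bar at its +y end: a flat bar 10 mm thick (its y from 80 to 90 mm), 62 mm wide, top edge 50 mm above the underside, closed down to the floor. Behind it lies an empty bay 30 mm long and 47 mm deep for a finger. Axes as the basket's.
- end_b (a point): The same on the end bar at the basket's -y end.
- tube: Loose square tube offcut, dark steel, 30 x 80 x 30 mm, 0.15 kg, lying along the basket's y between the basket's two cross partitions (y = +-48 mm, 43 mm high). Origin: centre of its underside.
- tank: Empty grey sheet-metal wash tank, fixed, 88 mm (its x) by 204 mm (its y) outside, rim 63 mm above the bench, walls and floor 4 mm, a brass drain cock at its +y end. The basket has about 8 mm play all round in it, too little for fingers, so there it can be taken only by the bail. Origin: centre of its underside, on the bench.
- lift: Fixed ratchet lift. Grey housing 36 mm wide (its y), x from -70 to +18 mm, 154 mm high, on a foot plate; toothed bar inside; lever toward its -x side, pivot at x = -56 mm, 117 mm high; hook arm toward its +y. Under the hook lies the fixed grey drip pan, 104 x 200 mm, y from 39 to 239 mm. Origin: on the toothed bar's axis, at bench height; z up.
- lift_rack: The lift's toothed bar (22 mm) with its hook arm: a level dark strip, 34 mm wide (its x), 8 mm thick, running 158 mm along its y from the bar's axis, ending in an upright lip 7 mm thick, 17 mm high, 22 mm wide at its top. A rib up to 30 mm deep under the strip ends 75 mm out. Fingers on the bail bar do not fit in the bail beside the strip. Origin: on the bar's axis, rises with it.
- hook_seat (a point): Point on top of the hook strip where the bail bar should rest (bar axis then 6 mm above it), 136 mm out from the toothed bar's axis; the lip's inner face is 15 mm farther out. y points along the strip to the lip, z up; 174.5 mm above the bench when rack_travel is 0.
- rack_travel (a joint): Height of the toothed bar and hook in m. It rests at 0, 0.015, 0.030, ... 0.090 (one tooth is 15 mm); at the start on 0, 0.015 or 0.030. A spring pawl holds it; it cannot be lowered again.
- lift_lever (a joint): Lever angle, rad: 0 at rest (outer end up), 0.80 at the stop (outer end down). Pushing it down raises the bar; a tooth is gained only past about 0.72, and a stroke to the stop gains one tooth, never two. It takes 3 to 8 N at the grip. Let go, it springs back up, and must come right back to 0 before the next stroke.
- lever_grip (a point): On the axis of the lever's black round grip (24 mm thick, 80 mm long), 144 mm out from the pivot. At rest the lever rises outwards at 0.37 rad, this point 134 mm out from the pivot (level) and 169 mm above the bench; at the stop 131 mm out and 57 mm above the bench. Axes: the lever's, at rest parallel to the lift's, turning with it about y.
- pan_rim (a point): Point straight under the hook seat, at the height of the drip pan's rim, 24.5 mm above the bench; axes as the lift's.
- screw_clamp: Bystander: screw clamp lying flat, 143 x 196 x 24 mm. Origin: centre of its underside. It lies below the extraction hood, whose small damper lever hangs 0.68 m above the bench at x = 0.30, y = -0.31 (m, from the robot's base axis): keep the arm's wrist clear of that when swinging round.
- v_block: Bystander: steel V block, 50 x 50 x 30 mm. Origin: centre of its underside.

How it is judged:
By the outcome, as a careful person would: the job done as asked, in the order asked, and still so for the second after the job is handed in, with the robot touching nothing.
It also fails if it takes over 69 s, if anything falls off the work surface, if the arm or the gripper's body presses on something with over 40 N, if the wrist force passes 120 N, or if a joint passes its speed limit or range.

## Working session

There is one attempt and no reset: what is moved stays moved. The work goes in short steps, Python scripts to look and compute and a shell command to move; the robot and the scene stay as the last step left them, time stands still between calls to the robot, and variables do not carry over. Pictures are saved under pics/ and viewed, about 8 in all and at most 12, crops included, and the job is handed in when it is done.

```bash
ls; mkdir -p pics; python3 - <<'E'
from workcell import state, eyes, finder
import cv2,json
s=state(); print({k:(v if not hasattr(v,'tolist') else v.tolist()) for k,v in s.items()})
for n in ("scene","top"):
    f=eyes.grab_frame(n); cv2.imwrite(f"pics/{n}0.png",f["image"])
    print(n,f["mtx"],f["R"],f["t"])
    for t in ("basket","bail_grip","tank","lift","lift_rack","lift_lever","screw_clamp","v_block","tube","hook_seat","lever_grip","end_a"):
        try:
            r=finder.spot_in(t,f)
            print(t,[( [round(a*b) for a,b in zip(q["rect"],(512,384,512,384))],round(q["confidence"],2)) for q in r[:2]])
        except Exception as e: print(t,e)
E
```

```text
pics
{'time_s': 0.0, 'joint_positions': [1.072372890645366, 0.4808310872377761, 1.5968704199451023, -2.5404096291356117e-05, 1.0651017050984035, -0.046621234884328726], 'qvel': [2.7207372588314733e-05, 0.0011862113396035742, -0.0004494084742717101, -0.0006229594951113061, -0.0003962442930669941, -0.000635331856536969], 'effort': [0.0018546458159107715, -95.06609201431274, -43.019338846206665, 0.000496736029163003, 0.012666602851822972, 0.00012529785635706503], 'eef_pos': [0.28358542179273855, 0.5844167680588783, 0.23067416580296435], 'orientation': [0.15796248115719794, 0.6892495705317112, -0.1587911134126354, 0.6890342998499341], 'wrist_force': [0.1579110639513234, -0.7572146334155266, -0.22467227601401155], 'torque': [0.040210611744212955, -0.037103944188426864, 0.0004777752752760876], 'finger_gap': 0.08516593197879742}
scene [[398.84356273   0.         255.32911747]
 [  0.         398.84356273 189.79844498]
 [  0.           0.           1.        ]] [[ 0.71126454 -0.70278719 -0.01388959]
 [-0.39580891 -0.38409758 -0.83414888]
 [ 0.58089419  0.59879815 -0.55136442]] [-0.41706426  0
[... 795 characters left out ...]
.9972707 ]] [-0.01409388  0.56480319  1.28801609]
basket [([137, 191, 196, 223], 0.76)]
bail_grip [([137, 193, 197, 221], 0.97)]
tank [([131, 188, 200, 229], 0.78)]
lift [([232, 158, 321, 241], 0.92), ([255, 162, 315, 178], 0.58)]
lift_rack [([255, 161, 317, 176], 0.84), ([381, 189, 391, 203], 0.26)]
lift_lever [([306, 174, 321, 236], 0.92), ([138, 195, 198, 220], 0.66)]
screw_clamp [([376, 182, 406, 212], 0.47)]
v_block [([168, 140, 184, 154], 0.59)]
tube [([154, 201, 181, 214], 0.69), ([140, 192, 199, 220], 0.4)]
hook_seat [([304, 173, 322, 241], 0.66), ([252, 160, 315, 180], 0.62)]
lever_grip [([303, 172, 322, 243], 0.84)]
end_a [([137, 191, 191, 220], 0.76), ([307, 175, 323, 237], 0.21)]
```

```bash
python3 - <<'E'
import cv2,numpy as np
a=cv2.imread("pics/top0.png")[110:270,90:430]
a=cv2.resize(a,None,fx=2.35,fy=2.35,interpolation=cv2.INTER_CUBIC); cv2.imwrite("pics/topc.png",a)
b=cv2.imread("pics/scene0.png")[120:330,140:400]
cv2.imwrite("pics/scenec.png",cv2.resize(b,None,fx=2.8,fy=2.8,interpolation=cv2.INTER_CUBIC))
E
```

```text
(no output)
```

View pics/topc.png

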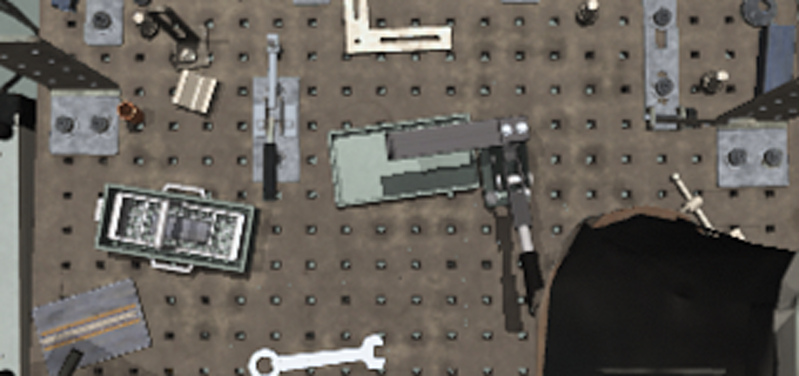

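View pics/scenec.png

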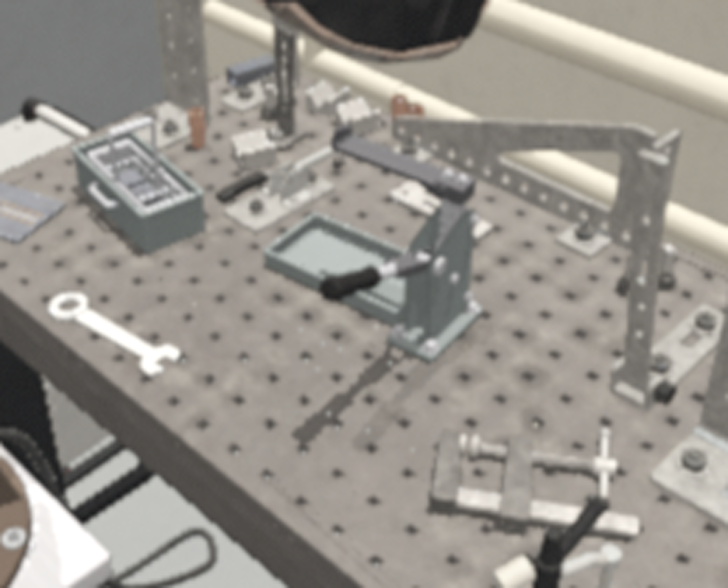

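The top view shows the tank around crop (175,228), with its long axis near world y. The lift is around (510,160), with its arm towards +y and the lever towards the robot, and the pan is at (405,160). I'll fit poses from corners in both views and overlay wireframes to check them.

```bash
cat > h.py <<'E'
import numpy as np,cv2,itertools
from scipy.optimize import least_squares
from scipy.spatial.transform import Rotation as Ro
def proj(f,P):
    c=np.atleast_2d(P)@np.array(f["R"]).T+np.array(f["t"]); p=c@np.array(f["mtx"]).T; return p[:,:2]/p[:,2:]
def pose(v,P):
    c,s=np.cos(v[2]),np.sin(v[2]); return np.atleast_2d(P)@np.array([[c,s,0],[-s,c,0],[0,0,1]])+[v[0],v[1],0]
def box(x0,x1,y0,y1,z0,z1): return np.array(list(itertools.product((x0,x1),(y0,y1),(z0,z1))))
E_=[(i,j) for i in range(8) for j in range(i) if bin(i^j).count('1')==1]
def draw(img,f,v,B,col,k,o):
    p=((proj(f,pose(v,B))+.5-o)*k).astype(int)
    for i,j in E_: cv2.line(img,tuple(map(int,p[i])),tuple(map(int,p[j])),col,1,cv2.LINE_AA)
def crop(f,r,k):
    return cv2.resize(f["image"][r[1]:r[3],r[0]:r[2]],None,fx=k,fy=k,interpolation=cv2.INTER_CUBIC),np.array(r[:2])
E
python3 - <<'E'
from h import *
from workcell import eyes
T=eyes.grab_frame("top");S=eyes.grab_frame("scene")
t=lambda *p:np.array(p)/2.35+[90,110]-.3
s=lambda *p:np.array(p)/2.8+[140,120]-.3
# tank
R=[(.044,.102,.063),(-.044,.102,.063),(.044,-.102,.063),(-.044,-.102,.063)]
obs=[(T,R[0],t(107,185)),(T,R[2],t(256,208)),(T,R[3],t(246,272)),(T,R[1],t(97,248)),(S,R[1],s(75,147)),(S,R[2],s(203,206)),(S,R[3],s(145,228))]
fun=lambda v:np.concatenate([(proj(f,pose(v,P))[0]-q) for f,P,q in obs])
r=least_squares(fun,[.55,.3,0],loss='soft_l1'); tv=r.x; print("tank",tv.round(4),fun(tv).reshape(-1,2).round(1).tolist())
# lift: pan corners
z=.0245
obs=[(T,(.052,.239,z),t(330,132)),(T,(-.052,.239,z),t(340,207)),(T,(-.052,.039,z),t(480,187)),(S,(-.052,.239,z),s(266,258)),(S,(.052,.239,z),s(318,217))]
r=least_squares(fun,[.6,-.1,.1],loss='soft_l1'); lv=r.x; print("lift",lv.round(4),fun(lv).reshape(-1,2).round(1).tolist())
out=[]
for f,ra,k in((T,(115,175,215,240),4),(S,(150,150,230,225),4),(T,(220,145,330,250),4),(S,(225,155,325,255),4)):
    im,o=crop(f,ra,k)
    draw(im,f,tv,box(-.044,.044,-.102,.102,0,.063),(0,0,255),k,o)
    draw(im,f,lv,box(-.052,.052,.039,.239,0,.0245),(0,255,0),k,o)
    draw(im,f,lv,box(-.07,.018,-.018,.018,0,.154),(255,0,0),k,o)
    for tr,c in((0,(0,0,255)),(.015,(0,255,255)),(.03,(255,0,255))):
        draw(im,f,lv,box(-.017,.017,0,.158,.1665+tr,.1745+tr),c,k,o)
    out.append(im)
W=np.zeros((600,800,3),np.uint8)
for im,(x,y) in zip(out,((0,0),(0,300),(350,0),(400,420))): 
    pass
def put(im,x,y,w,h):
    g=im[:h,:w]; W[y:y+g.shape[0],x:x+g.shape[1]]=g
put(out[0],0,0,400,260);put(out[1],0,280,340,320)
cv2.imwrite("pics/o1.png",W)
W[:]=0;put(cv2.resize(out[2],(396,378)),0,0,400,600);put(cv2.resize(out[3],(396,396)),400,0,400,600)
W=W[:400]; cv2.imwrite("pics/o2.png",np.hstack([out[2][:400,:400],out[3][:400,:400]]))
E
```

```text
tank [ 0.5161  0.2846 -0.1589] [[1.2, -0.3], [0.2, -0.2], [-0.1, -0.1], [0.6, -0.0], [-1.1, 0.7], [-0.1, -4.5], [-1.2, -4.1]]
lift [ 0.6302 -0.1644  0.1297] [[0.5, 0.3], [0.2, -0.5], [0.9, 0.0], [-0.6, -2.2], [-0.7, -1.0]]
```

View pics/o1.png

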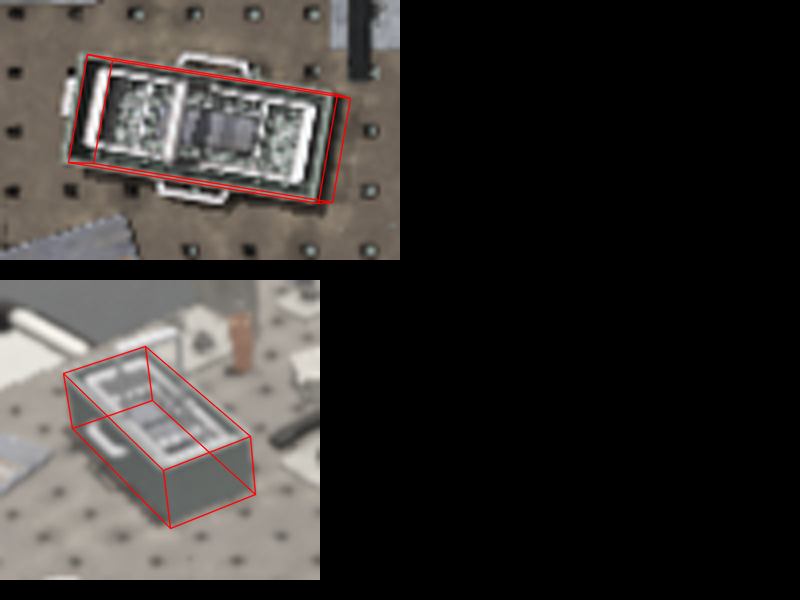

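View pics/o2.png

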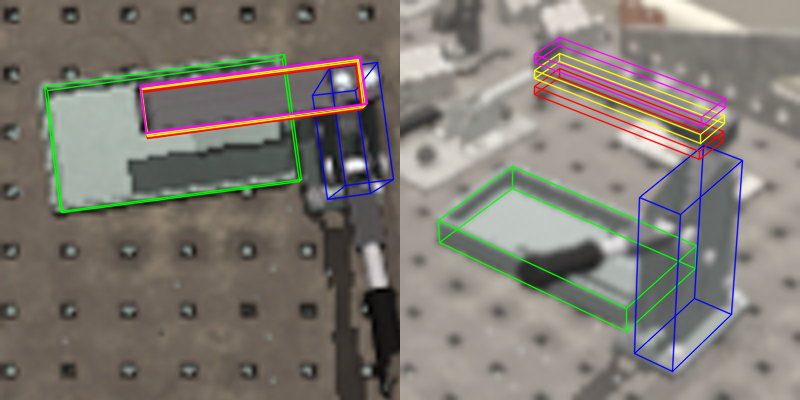

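The wireframes fit well: tank, pan, housing and strip all agree. Next I need the rack travel, from an image profile across the strip, and the basket's own pose inside the tank.

```bash
python3 - <<'E'
from h import *
from workcell import eyes,state
T=eyes.grab_frame("top");S=eyes.grab_frame("scene")
lv=[.6302,-.1644,.1297]
im,o=crop(S,(250,155,325,215),5); ims=[im.copy()]
g=cv2.cvtColor(S["image"],cv2.COLOR_BGR2GRAY)
for y in(.06,.09,.12):
    for tr in (0,.015,.03):print(y,tr,proj(S,pose(lv,[(0,y,.1745+tr),(-.017,y,.1745+tr),(-.017,y,.1665+tr)])).round(1).tolist())
    c=int(round(proj(S,pose(lv,[(0,y,.19)]))[0][0])); print("col",c,list(zip(range(160,205),g[160:205,c].tolist())))
for tr in (0,.015,.03):
    im2=im.copy();draw(im2,S,lv,box(-.017,.017,0,.158,.1665+tr,.1745+tr),(0,0,255),5,o);draw(im2,S,lv,box(-.011,.011,.151,.158,.1745+tr,.1915+tr),(0,255,0),5,o);ims.append(im2)
cv2.imwrite("pics/tr.png",np.vstack([np.hstack(ims[:2]),np.hstack(ims[2:])]))
im,o=crop(T,(125,180,210,235),9)
tv=[.5161,.2846,-.1589]
bt=lambda u,v:np.array([u,v])/4+[115,175]-.5
# basket centre from end bars at z=.054
def back(f,p,z):
    return least_squares(lambda q:proj(f,[q[0],q[1],z])[0]-p,[.5,.3]).x
a=back(T,bt(98,108),.054);b=back(T,bt(303,143),.054);print("ends",a,b,(a+b)/2,np.linalg.norm(a-b),np.arctan2(-(a-b)[0],(a-b)[1]))
print("bail",back(T,bt(178,120),.131))
bv=list((a+b)/2)+[np.arctan2(-(a-b)[0],(a-b)[1])]
draw(im,T,bv,box(-.032,.032,-.09,.09,.004,.054),(0,0,255),9,o)
draw(im,T,bv,box(-.036,.036,-.006,.006,.119,.131),(0,255,0),9,o)
cv2.imwrite("pics/bk.png",im)
s=state();print(Ro.from_quat(s["orientation"]).as_matrix().round(3))
E
```

```text
0.06 0 [[286.2, 183.5], [283.1, 185.8], [283.1, 188.0]]
0.06 0.015 [[286.3, 179.4], [283.2, 181.8], [283.2, 183.9]]
0.06 0.03 [[286.5, 175.3], [283.4, 177.6], [283.3, 179.8]]
col 286 [(160, 130), (161, 155), (162, 143), (163, 120), (164, 115), (165, 116), (166, 118), (167, 119), (168, 117), (169, 110), (170, 103), (171, 110), (172, 118), (173, 106), (174, 103), (175, 132), (176, 143), (177, 142), (178, 140), (179, 141), (180, 141), (181, 138), (182, 115), (183, 106), (184, 165), (185, 215), (186, 230), (187, 231), (188, 232), (189, 236), (190, 238), (191, 234), (192, 209), (193, 161), (194, 124), (195, 122), (196, 126), (197, 144), (198, 157), (199, 161), (200, 162), (201, 162), (202, 161), (203, 161), (204, 159)]
0.09 0 [[278.4, 180.4], [275.3, 182.7], [275.2, 184.9]]
0.09 0.015 [[278.5, 176.4], [275.3, 178.7], [275.3, 180.9]]
0.09 0.03 [[278.6, 172.3], [275.4, 174.6], [275.4, 176.8]]
col 278 [(160, 150), (161, 158), (162, 163), (163, 157), (164, 150), (165, 153), (166, 160), (167, 168), (168, 170), (169, 167), (170, 157), (171, 148), (172, 142), (173, 141), (174, 141), (175, 139), 
[... 589 characters left out ...]
 (165, 133), (166, 132), (167, 136), (168, 149), (169, 156), (170, 150), (171, 144), (172, 142), (173, 140), (174, 142), (175, 138), (176, 120), (177, 102), (178, 130), (179, 160), (180, 170), (181, 170), (182, 169), (183, 166), (184, 161), (185, 156), (186, 151), (187, 156), (188, 161), (189, 163), (190, 164), (191, 165), (192, 163), (193, 162), (194, 161), (195, 155), (196, 146), (197, 149), (198, 158), (199, 159), (200, 158), (201, 158), (202, 164), (203, 174), (204, 162)]
ends [0.53310008 0.37212619] [0.50463822 0.2058795 ] [0.51886915 0.28900285] 0.16866546120457415 -0.16955873290651716
bail [0.52015558 0.28609672]
[[ 0.     0.437  0.9  ]
 [ 0.     0.9   -0.437]
 [-1.     0.     0.   ]]
```

View pics/tr.png

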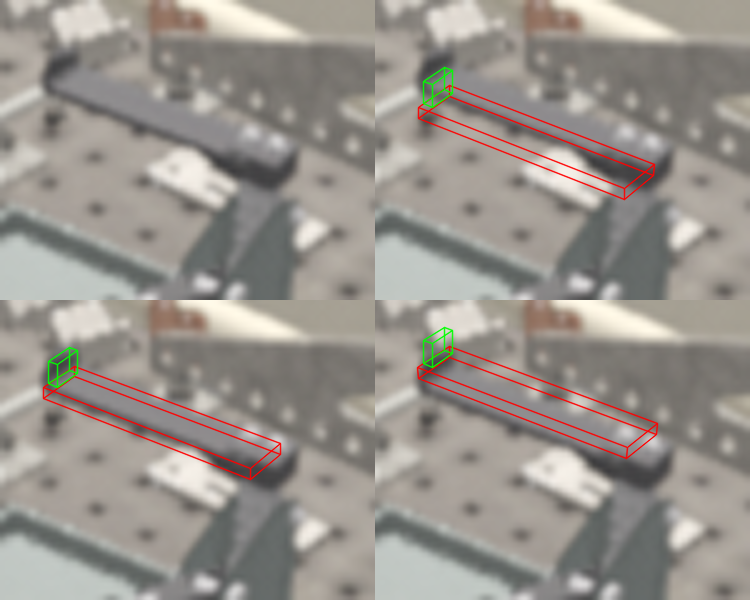

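View pics/bk.png

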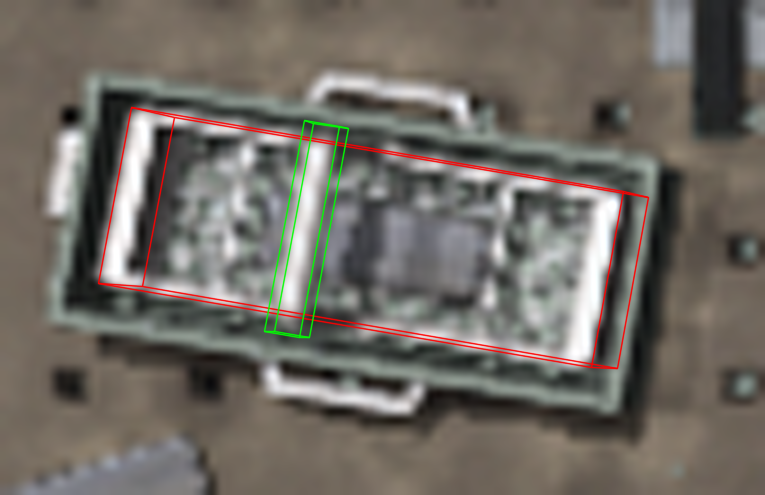

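Travel reads 0.015: the lip and strip wireframes match there, and the other teeth are clearly worse. The target underside height is 0.1345, which needs travel 0.075, so 4 strokes. The basket is at about (0.519, 0.2885) with yaw −0.17. Next I turn the tool and move over the bail.

```bash
cat > d.py <<'E'
# usage: d.py x y z yawdeg(of tool y) -> remaining shift along tool axes, turn about tool x
import sys,numpy as np
from workcell import state
from scipy.spatial.transform import Rotation as Ro
s=state();M=Ro.from_quat(s["orientation"]).as_matrix()
print("t",round(s["time_s"],2),"pos",np.round(s["eef_pos"],4),"gap",round(s["finger_gap"],4),"F",np.round(s["wrist_force"],1),"j",np.round(s["joint_positions"],2))
a=np.degrees(np.arctan2(M[1,1],M[0,1])); print("yaw",a.round(2),"down",M[:,0].round(3))
if len(sys.argv)>1:
    x=list(map(float,sys.argv[1:])); da=np.radians((x[3]-a+180)%360-180); b=np.radians(x[3]); d=np.array(x[:3])-s["eef_pos"]
    print("turn x first",(-da).round(3),"then shift",np.round([-d[2],d[0]*np.cos(b)+d[1]*np.sin(b),d[0]*np.sin(b)-d[1]*np.cos(b)],4))
E
python3 -m handwheel '[0,0,0,-0.141,0,0,1, 0,0,0,-0.141,0,0,1, 0,-0.0315,0.0352,0,0,0,1, 0,-0.0315,0.0352,0,0,0,1, 0,-0.0315,0.0352,0,0,0,1, 0,-0.0315,0.0352,0,0,0,1, 0,-0.0315,0.0352,0,0,0,1, 0,-0.0315,0.0352,0,0,0,1, 0,-0.0315,0.0352,0,0,0,1, 0,-0.0315,0.0352,0,0,0,1]' 60
python3 d.py .519 .2885 .106 80.3
```

```text
time_s: 2.75
eef_pos: [0.5196, 0.2875, 0.2315]
orientation: [0.06, 0.704, -0.06, 0.705]
wrist_force: [1.2, 0.9, -0.2]
finger_gap: 0.0852
t 2.75 pos [0.5196 0.2875 0.2315] gap 0.0852 F [ 1.2  0.9 -0.2] j [ 0.45  0.4   1.73 -0.    1.01 -0.95]
yaw 80.27 down [ 0.  0. -1.]
turn x first -0.001 then shift [ 0.1255  0.0008 -0.0008]
```

```bash
python3 -m handwheel '[0.04,0,0,0,0,0,1, 0.045,0,0,0,0,0,1, 0.03,0.001,0,0,0,0,1, 0.01,0,0,0,0,0,1, 0,0,0,0,0,0,1, 0,0,0,0,0,0,0, 0,0,0,0,0,0,0, 0,0,0,0,0,0,0, 0,0,0,0,0,0,0, 0,0,0,0,0,0,0]' 80
python3 d.py .519 .2885 .106 80.3
```

```text
time_s: 4.0
eef_pos: [0.519, 0.2896, 0.1065]
orientation: [0.06, 0.704, -0.06, 0.705]
wrist_force: [-0.8, -2.8, 4.6]
finger_gap: 0.0094
t 4.0 pos [0.519  0.2896 0.1065] gap 0.0094 F [-0.8 -2.8  4.6] j [ 0.46  0.55  1.84 -0.    0.75 -0.94]
yaw 80.27 down [ 0. -0. -1.]
turn x first -0.0 then shift [ 0.0005 -0.0011  0.0002]
```

```bash
python3 -m handwheel '[-0.005,0,0,0,0,0,0, -0.01,0,0,0,0,0,0, -0.01,0,0,0,0,0,0, 0,0,0,0,0,0,0, 0,0,0,0,0,0,0]'
python3 - <<'E'
from h import *
from workcell import eyes
S=eyes.grab_frame("scene");T=eyes.grab_frame("top")
a,_=crop(S,(150,130,240,220),4);b,_=crop(T,(115,160,215,250),4);cv2.imwrite("pics/l1.png",np.hstack([a,b]))
E
```

```text
time_s: 4.62
eef_pos: [0.5188, 0.2898, 0.1313]
orientation: [0.06, 0.705, -0.06, 0.705]
wrist_force: [-0.1, 0.9, -4.8]
finger_gap: 0.0093
```

View pics/l1.png

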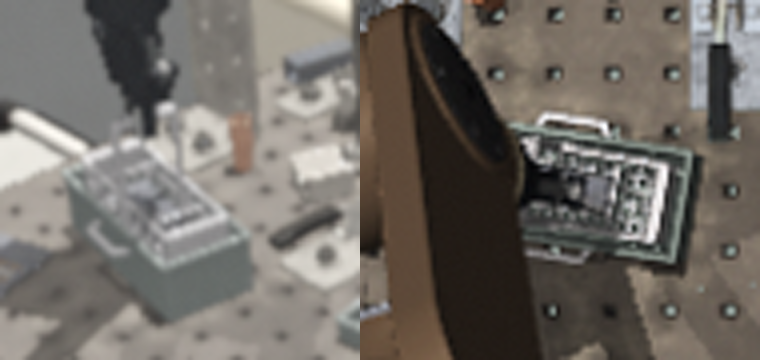

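The basket came up level, with about 5 N on the wrist. I'll raise it clear of the tank.

```bash
python3 -m handwheel '[-0.02,0,0,0,0,0,0, -0.03,0,0,0,0,0,0, -0.03,0,0,0,0,0,0, -0.02,0,0,0,0,0,0, 0,0,0,-0.1,0,0,0, 0,0,0,-0.1,0,0,0, 0,0,0,-0.1,0,0,0]' 
python3 d.py .475 .02 .1035 97.4
```

```text
time_s: 5.6
eef_pos: [0.5187, 0.2897, 0.231]
orientation: [-0.047, 0.706, 0.047, 0.705]
wrist_force: [-0.7, -0.7, -5.2]
finger_gap: 0.0092
t 5.6 pos [0.5187 0.2897 0.231 ] gap 0.0092 F [-0.7 -0.7 -5.2] j [ 0.46  0.4   1.73  0.    1.01 -1.25]
yaw 97.65 down [-0.001 -0.    -1.   ]
turn x first 0.004 then shift [ 0.1275 -0.2618 -0.078 ]
```

```bash
python3 -m handwheel '[0,-0.015,-0.005,0,0,0,0, 0,-0.035,-0.01,0,0,0,0, 0,-0.04,-0.012,0,0,0,0, 0,-0.045,-0.013,0,0,0,0, 0,-0.045,-0.013,0,0,0,0, 0,-0.04,-0.012,0,0,0,0, 0,-0.028,-0.01,0,0,0,0, 0,-0.012,-0.003,0,0,0,0, 0,0,0,0,0,0,0, 0,0,0,0,0,0,0]' 
python3 d.py .475 .02 .1035 97.4
```

```text
time_s: 6.85
eef_pos: [0.4755, 0.0225, 0.2313]
orientation: [-0.046, 0.706, 0.046, 0.706]
wrist_force: [0.2, -0.5, -4.8]
finger_gap: 0.0094
t 6.85 pos [0.4755 0.0225 0.2313] gap 0.0094 F [ 0.2 -0.5 -4.8] j [-0.02  0.24  1.98  0.    0.92 -1.72]
yaw 97.45 down [ 0.  0. -1.]
turn x first 0.001 then shift [ 0.1278 -0.0024 -0.0008]
```

```bash
python3 -m handwheel '[0.03,0,0,0,0,0,0, 0.04,0,0,0,0,0,0, 0.03,0,0,0,0,0,0, 0.015,0,0,0,0,0,0, 0.006,0,0,0,0,0,0, 0.004,0,0,0,0,0,0, 0.003,0,0,0,0,0,0, 0,0,0,0,0,0,0]' 
python3 d.py .475 .02 .1035 97.4
```

```text
time_s: 7.85
eef_pos: [0.4757, 0.0218, 0.1037]
orientation: [-0.046, 0.705, 0.046, 0.706]
wrist_force: [0.3, -0.0, -5.4]
finger_gap: 0.0095
t 7.85 pos [0.4757 0.0218 0.1037] gap 0.0095 F [ 0.3 -0.  -5.4] j [-0.02  0.43  2.11 -0.    0.6  -1.72]
yaw 97.45 down [ 0.001 -0.    -1.   ]
turn x first 0.001 then shift [ 0.0002 -0.0017 -0.0009]
```

Not touching down yet, so I lower 3 mm at a time.

```bash
python3 -m handwheel '[0.0015,0,0,0,0,0,0, 0.0015,0,0,0,0,0,0, 0,0,0,0,0,0,0]' 
```

```text
time_s: 8.22
eef_pos: [0.4764, 0.0206, 0.1024]
orientation: [-0.047, 0.705, 0.046, 0.707]
wrist_force: [-8.8, -20.1, 40.0]
finger_gap: 0.0093
```

```bash
python3 -m handwheel '[-0.0018,0,0,0,0,0,0, 0,0,0,0,0,0,0.5, 0,0,0,0,0,0,0.6, 0,0,0,0,0,0,0.6, -0.02,0,0,0,0,0,0.6, -0.05,0,0,0,0,0,0.6, -0.06,0,0,0,0,0,0.6, 0,0.03,0,0,0,0,1, 0,0.055,0,0,0,0,1, 0,0,0,0,0,0,1]' 
python3 - <<'E'
from h import *
from workcell import eyes
T=eyes.grab_frame("top");S=eyes.grab_frame("scene")
bv=[.476,.0213,.130]
o_=[]
for f,r in((T,(205,180,305,270)),(S,(170,170,270,260))):
    a,o=crop(f,r,6 if 0 else 4); b=a.copy()
    draw(b,f,bv,box(-.032,.032,-.09,.09,0,.05),(0,0,255),4,o);draw(b,f,bv,box(-.036,.036,-.006,.006,.115,.127),(0,255,0),4,o); o_.append(np.vstack([a[:300],b[:300]]) if 0 else np.hstack([a[:300],b[:300]]))
cv2.imwrite("pics/b2.png",np.vstack(o_))
E
python3 d.py .465 .1057 .034 97.4
```

```text
time_s: 9.48
eef_pos: [0.4636, 0.109, 0.2321]
orientation: [-0.047, 0.706, 0.047, 0.706]
wrist_force: [0.8, -0.2, 0.9]
finger_gap: 0.0854
t 9.57 pos [0.464  0.1066 0.232 ] gap 0.0858 F [-0.7 -0.2 -0.5] j [ 0.16  0.24  1.98 -0.    0.92 -1.54]
yaw 97.57 down [-0. -0. -1.]
turn x first 0.003 then shift [ 0.198  -0.001   0.0008]
```

View pics/b2.png

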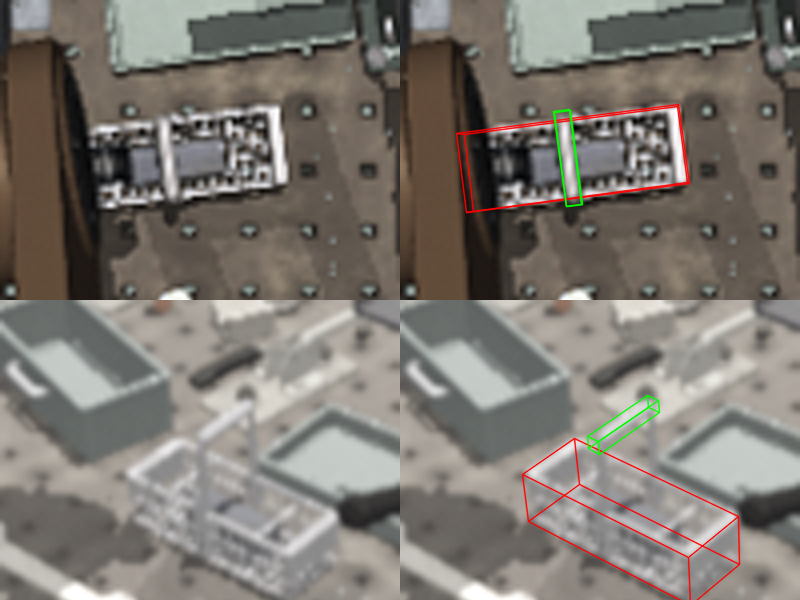

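The basket stands upright with the tube in it, as modelled. The inner finger must fit the 30 mm bay, so I'll use about 26 mm of opening and go down in two steps.

```bash
python3 -m handwheel '[0.03,-0.001,0,0,0,0,0.31, 0.05,0,0.001,0,0,0,0.31, 0.05,0,0,0,0,0,0.31, 0.02,0,0,0,0,0,0.31, 0,0,0,0,0,0,0.31]' 100
python3 d.py .465 .1055 .011 97.4
```

```text
time_s: 10.2
eef_pos: [0.4645, 0.1042, 0.0808]
orientation: [-0.046, 0.707, 0.045, 0.704]
wrist_force: [0.8, 0.3, -0.7]
finger_gap: 0.0261
t 10.2 pos [0.4645 0.1042 0.0808] gap 0.0261 F [ 0.8  0.3 -0.7] j [ 0.16  0.47  2.12 -0.    0.55 -1.54]
yaw 97.39 down [-0.003 -0.001 -1.   ]
turn x first -0.0 then shift [0.0698 0.0012 0.0007]
```

```bash
python3 -m handwheel '[0.02,0.001,0.0005,0,0,0,0.31, 0.02,0,0,0,0,0,0.31, 0.02,0,0,0,0,0,0.31, 0.01,0,0,0,0,0,0.31, 0,0,0,0,0,0,0.31]'
python3 d.py .465 .1055 .011 97.4
```

```text
time_s: 10.82
eef_pos: [0.466, 0.1061, 0.0124]
orientation: [-0.046, 0.706, 0.046, 0.706]
wrist_force: [0.1, 0.3, -0.4]
finger_gap: 0.0266
t 10.82 pos [0.466  0.1061 0.0124] gap 0.0266 F [ 0.1  0.3 -0.4] j [ 0.16  0.61  2.15 -0.    0.39 -1.54]
yaw 97.44 down [-0. -0. -1.]
turn x first 0.001 then shift [ 0.0014 -0.0004 -0.0011]
```

```bash
python3 -m handwheel '[0,0,0,0,0,0,0, 0,0,0,0,0,0,0, 0,0,0,0,0,0,0, 0,0,0,0,0,0,0, -0.004,0,0,0,0,0,0, -0.01,0,0,0,0,0,0, -0.016,0,0,0,0,0,0, 0,0,0,0,0,0,0, 0,0,0,0,0,0,0]' 120
python3 - <<'E'
from h import *
from workcell import eyes
S=eyes.grab_frame("scene");T=eyes.grab_frame("top")
a,_=crop(S,(160,150,260,250),4);b,_=crop(T,(215,180,315,280),4)
cv2.imwrite("pics/b3.png",np.hstack([a,b]))
E
python3 d.py
```

```text
time_s: 11.95
eef_pos: [0.4657, 0.1064, 0.0421]
orientation: [-0.046, 0.706, 0.046, 0.706]
wrist_force: [0.0, 0.2, -5.6]
finger_gap: 0.0088
t 12.05 pos [0.4655 0.1063 0.0418] gap 0.0086 F [-0.4  0.  -5.6] j [ 0.16  0.55  2.14  0.    0.46 -1.54]
yaw 97.46 down [-0.001 -0.    -1.   ]
```

View pics/b3.png

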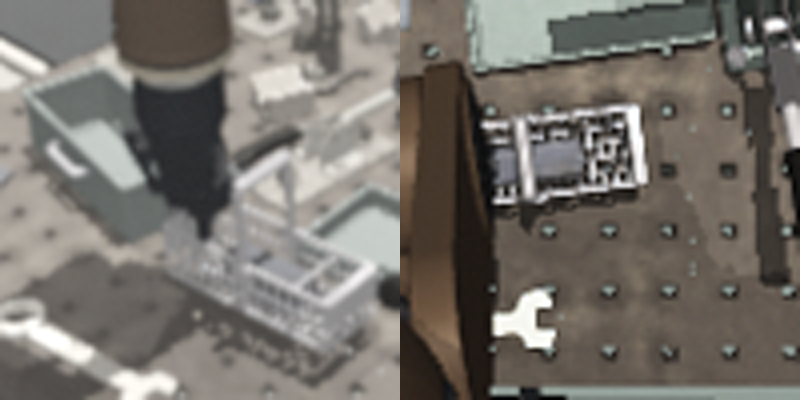

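It is held level by end_a. I'll lift to crossing height and slide sideways (tool z), keeping the bail bar beyond the lip.

```bash
python3 -m handwheel '[-0.02,0,0,0,0,0,0, -0.03,0,0,0,0,0,0, -0.0165,0,0,0,0,0,0, 0,0,0.015,0,0,0,0, 0,0,0.03,0,0,0,0, 0,0,0.035,0,0,0,0, 0,0,0.03,0,0,0,0, 0,0,0.015,0,0,0,0, 0,0,0.004,0,0,0,0, 0,0,0,0,0,0,0]' 
python3 - <<'E'
from h import *
from workcell import eyes,state
S=eyes.grab_frame("scene");T=eyes.grab_frame("top")
lv=[.6302,-.1644,.1297];p=state()["eef_pos"]
c,s_=np.cos(.1297),np.sin(.1297);bv=[p[0]+s_*.0857,p[1]-c*.0857,.1297];z=p[2]-.0124
L=pose([0,0,-.1297],np.array([[bv[0]-lv[0],bv[1]-lv[1],0]]));print("bail in lift",L.round(4),"bar z",z+.121)
o_=[]
for f,r in((S,(225,135,325,235)),(T,(225,135,325,235))):
    a,o=crop(f,r,4)
    if f is S: b=a.copy(); draw(b,f,bv,box(-.032,.032,-.09,.09,z,z+.05),(0,0,255),4,o);draw(b,f,bv,box(-.036,.036,-.006,.006,z+.115,z+.127),(0,255,0),4,o);draw(b,f,lv,box(-.011,.011,.151,.158,.1895,.2065),(255,0,255),4,o); o_.append(a)
    o_.append(b if f is S else a)
cv2.imwrite("pics/c1.png",np.hstack(o_[:2]));
E
python3 d.py .6015 .0555 .108 97.43
```

```text
time_s: 13.3
eef_pos: [0.5927, 0.123, 0.108]
orientation: [-0.046, 0.706, 0.046, 0.705]
wrist_force: [-0.3, -0.2, -5.3]
finger_gap: 0.0084
bail in lift [[-1.000e-04  2.041e-01  0.000e+00]] bar z 0.217003052134868
t 13.4 pos [0.5926 0.123  0.1084] gap 0.0084 F [-0.3 -0.7 -4.6] j [ 0.15  0.56  1.81  0.    0.77 -1.55]
yaw 97.46 down [-0.001 -0.    -1.   ]
turn x first 0.001 then shift [ 0.0004 -0.0681  0.0001]
```

View pics/c1.png

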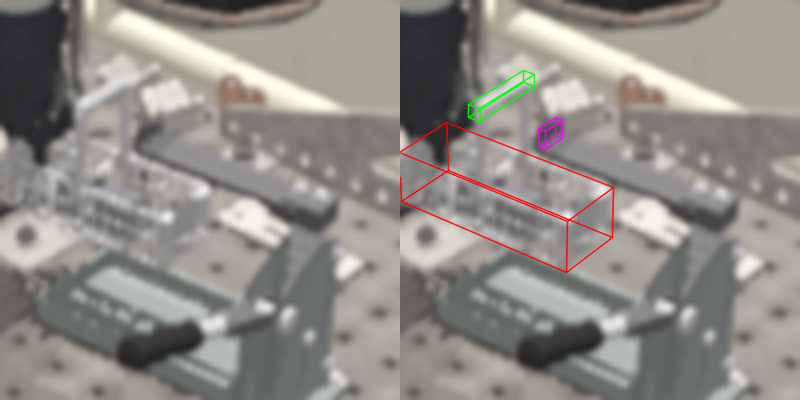

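The rod tops at (83,105) and (125,80) match the modelled bail, and the lip at (150,135) matches travel 0.015. I'll move in over the lip and watch the force.

```bash
python3 -m handwheel '[0,-0.012,0,0,0,0,0, 0,-0.014,0,0,0,0,0, 0,-0.014,0,0,0,0,0, 0,-0.01,0,0,0,0,0, 0,-0.01,0,0,0,0,0, 0,0,0,0,0,0,0]'; python3 d.py .6015 .0555 .087 97.43
```

```text
time_s: 14.15
eef_pos: [0.6016, 0.0628, 0.1086]
orientation: [-0.046, 0.706, 0.046, 0.706]
wrist_force: [-0.1, -0.3, -5.1]
finger_gap: 0.0086
t 14.15 pos [0.6016 0.0628 0.1086] gap 0.0086 F [-0.1 -0.3 -5.1] j [ 0.05  0.56  1.81 -0.    0.77 -1.65]
yaw 97.4 down [ 0. -0. -1.]
turn x first -0.0 then shift [ 0.0216 -0.0073 -0.001 ]
```

```bash
python3 -m handwheel '[0,-0.006,-0.001,0,0,0,0, 0.008,0,0,0,0,0,0, 0.008,0,0,0,0,0,0, 0.003,0,0,0,0,0,0, 0,0,0,0,0,0,0]'; python3 d.py .6015 .0555 .087 97.43
```

```text
time_s: 14.78
eef_pos: [0.6009, 0.0585, 0.0893]
orientation: [-0.046, 0.706, 0.047, 0.705]
wrist_force: [0.9, 8.3, -7.1]
finger_gap: 0.0084
t 14.78 pos [0.6009 0.0585 0.0893] gap 0.0084 F [ 0.9  8.3 -7.1] j [ 0.05  0.59  1.82  0.    0.73 -1.66]
yaw 97.5 down [-0.001  0.001 -1.   ]
turn x first 0.001 then shift [ 0.0023 -0.0031  0.0002]
```

```bash
python3 -m handwheel '[0,0.002,0,0,0,0,0, 0,0,0,0,0,0,0, 0,0,0,0,0,0,0]'; python3 d.py .6015 .0555 .087 97.43; python3 -m handwheel '[0.0015,0,0,0,0,0,0, 0,0,0,0,0,0,0]'; python3 d.py
```

```text
time_s: 15.15
eef_pos: [0.601, 0.0595, 0.0897]
orientation: [-0.046, 0.706, 0.046, 0.706]
wrist_force: [-0.7, 0.4, -4.9]
finger_gap: 0.0086
t 15.15 pos [0.601  0.0595 0.0897] gap 0.0086 F [-0.7  0.4 -4.9] j [ 0.05  0.59  1.82 -0.    0.73 -1.65]
yaw 97.47 down [ 0. -0. -1.]
turn x first 0.001 then shift [ 0.0027 -0.004  -0.    ]
time_s: 15.4
eef_pos: [0.6009, 0.0594, 0.088]
orientation: [-0.046, 0.706, 0.046, 0.706]
wrist_force: [-0.2, 0.3, -4.9]
finger_gap: 0.0086
t 15.4 pos [0.6009 0.0594 0.088 ] gap 0.0086 F [-0.2  0.3 -4.9] j [ 0.05  0.59  1.83 -0.    0.73 -1.65]
yaw 97.46 down [-0. -0. -1.]
```

```bash
python3 -m handwheel '[0.0015,0,0,0,0,0,0, 0,0,0,0,0,0,0]'; python3 -m handwheel '[0.0015,0,0,0,0,0,0, 0,0,0,0,0,0,0]'
```

```text
time_s: 15.65
eef_pos: [0.6014, 0.0591, 0.087]
orientation: [-0.046, 0.705, 0.046, 0.706]
wrist_force: [-1.4, -3.6, 4.3]
finger_gap: 0.0086
time_s: 15.9
eef_pos: [0.6019, 0.0588, 0.0862]
orientation: [-0.046, 0.705, 0.046, 0.706]
wrist_force: [-3.3, -8.4, 14.5]
finger_gap: 0.0088
```

Contact came exactly at the predicted height, which confirms travel 0.015. I'll unload, open, and rise straight out.

```bash
python3 -m handwheel '[-0.0015,0,0,0,0,0,0, 0,0,0,0,0,0,0.1, 0,0,0,0,0,0,0.15, 0,0,0,0,0,0,0.31, 0,0,0,0,0,0,0.31, 0,0,0,0,0,0,0.31]'; python3 d.py; python3 -m handwheel '[-0.01,0,0,0,0,0,0.31, -0.015,0,0,0,0,0,0.31, -0.02,0,0,0,0,0,0.31, -0.02,0,0,0,0,0,0.31, 0,0.03,0,0,0,0,0.31, 0,0.05,0,0,0,0,0.31, 0,0,0,0,0,0,0]'; python3 - <<'E'
from h import *
from workcell import eyes
S=eyes.grab_frame("scene");T=eyes.grab_frame("top")
lv=[.6302,-.1644,.1297];c,s=np.cos(.1297),np.sin(.1297)
bv=[lv[0]-s*.139,lv[1]+c*.139,.1297];z=.0745;o_=[]
for f,r in((S,(225,140,325,240)),(T,(225,135,325,235))):
    a,o=crop(f,r,4);
    if f is T: draw(a,f,bv,box(-.032,.032,-.09,.09,z,z+.05),(0,0,255),4,o);draw(a,f,bv,box(-.036,.036,-.006,.006,z+.115,z+.127),(0,255,0),4,o)
    o_.append(a)
cv2.imwrite("pics/hang.png",np.hstack(o_))
E
python3 d.py .442 -.189 .25 97.43
```

```text
time_s: 16.65
eef_pos: [0.6005, 0.0608, 0.0862]
orientation: [-0.046, 0.706, 0.046, 0.705]
wrist_force: [-2.4, 13.3, -1.5]
finger_gap: 0.0266
t 16.65 pos [0.6005 0.0608 0.0862] gap 0.0266 F [-2.4 13.3 -1.5] j [ 0.05  0.59  1.83  0.    0.72 -1.65]
yaw 97.47 down [-0.001  0.001 -1.   ]
time_s: 17.52
eef_pos: [0.59, 0.1417, 0.1515]
orientation: [-0.047, 0.706, 0.047, 0.706]
wrist_force: [0.2, -0.9, -0.6]
finger_gap: 0.0092
t 17.62 pos [0.5904 0.1393 0.1514] gap -0.0002 F [-0.5 -0.3 -0.1] j [ 0.18  0.51  1.78 -0.    0.86 -1.52]
yaw 97.54 down [-0. -0. -1.]
turn x first 0.002 then shift [-0.0986 -0.3063 -0.1896]
```

View pics/hang.png

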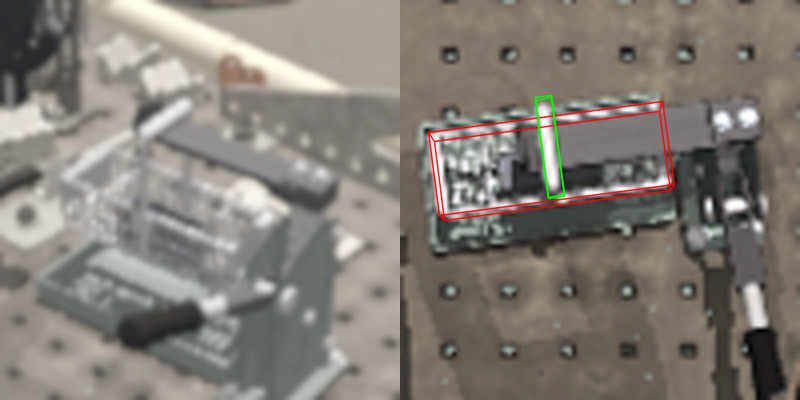

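The basket hangs on the strip inside the lip and level: the bar is at top crop (549,145), on the model. Next I check the lever grip position.

```bash
python3 - <<'E'
from h import *
from workcell import eyes
T=eyes.grab_frame("top");S=eyes.grab_frame("scene")
lv=[.6302,-.1644,.1297]
P=[(-.056-d*np.cos(.37),0,.117+d*np.sin(.37)) for d in(.104,.144,.184)]
for f,n in((T,"lever_grip"),(S,"lever_grip")):
    print(proj(f,pose(lv,P)).round(1).tolist())
    g=f["image"].max(2)<60
    q=proj(f,pose(lv,P))[1].astype(int);m=np.zeros_like(g);m[q[1]-25:q[1]+25,q[0]-25:q[0]+25]=1
    k,l,st,ce=cv2.connectedComponentsWithStats((g&m).astype(np.uint8));i=1+st[1:,4].argmax();print(st[i],ce[i].round(1))
print(pose(lv,P))
E
python3 -m handwheel '[-0.05,0,0,0,0,0,0, -0.06,0,0,0,0,0,0, 0,-0.03,-0.018,0,0,0,0, 0,-0.045,-0.028,0,0,0,0, 0,-0.045,-0.028,0,0,0,0, 0,-0.045,-0.028,0,0,0,0, 0,-0.045,-0.028,0,0,0,0, 0,-0.045,-0.028,0,0,0,0, 0,-0.04,-0.024,0,0,0,0, 0,-0.01,-0.007,0,0,0,0]' 60
python3 d.py .442 -.189 .2 97.43
```

```text
[[315.9, 218.1], [318.3, 230.8], [320.9, 244.0]]
[322 205  21  50 781] [333.9 233.7]
[[273.1, 219.4], [265.3, 221.9], [257.0, 224.6]]
[255 217  20  10 104] [264.2 221.8]
[[ 0.47852272 -0.1841836   0.154608  ]
 [ 0.44154286 -0.18900697  0.16907262]
 [ 0.40456301 -0.19383033  0.18353724]]
time_s: 18.98
eef_pos: [0.4414, -0.1909, 0.2617]
orientation: [-0.045, 0.706, 0.044, 0.706]
wrist_force: [-0.1, -0.7, 0.3]
finger_gap: -0.0002
t 18.98 pos [ 0.4414 -0.1909  0.2617] gap -0.0002 F [-0.1 -0.7  0.3] j [-0.47  0.21  1.93 -0.    1.   -2.17]
yaw 97.23 down [ 0. -0. -1.]
turn x first -0.003 then shift [0.0617 0.0018 0.0008]
```

The scene blob at (264,222) matches the modelled grip at (265,222). First stroke, slowly, with a force check.

```bash
python3 -m handwheel '[0.04,0.002,0,0,0,0,0, 0.03,0,0,0,0,0,0, 0.015,0,0,0,0,0,0, 0.02,0,0,0,0,0,0, 0.02,0,0,0,0,0,0, 0.02,0,0,0,0,0,0, 0.02,0,0,0,0,0,0]'; python3 -m handwheel '[0.01,0,0,0,0,0,0, 0.005,0,0,0,0,0,0, 0,0,0,0,0,0,0]'
```

```text
time_s: 19.85
eef_pos: [0.4433, -0.1864, 0.0967]
orientation: [-0.046, 0.705, 0.046, 0.706]
wrist_force: [2.8, 1.6, 5.9]
finger_gap: 0.0
time_s: 20.23
eef_pos: [0.4431, -0.1863, 0.0819]
orientation: [-0.046, 0.705, 0.046, 0.706]
wrist_force: [-0.1, 0.2, 4.6]
finger_gap: 0.0002
```

```bash
python3 -m handwheel '[0.003,0,0,0,0,0,0, 0.002,0,0,0,0,0,0, 0,0,0,0,0,0,0]';python3 -m handwheel '[0.002,0,0,0,0,0,0, 0.001,0,0,0,0,0,0, 0,0,0,0,0,0,0]'
```

```text
time_s: 20.6
eef_pos: [0.4433, -0.1864, 0.0774]
orientation: [-0.046, 0.705, 0.046, 0.706]
wrist_force: [0.3, 0.6, 5.9]
finger_gap: 0.0001
time_s: 20.98
eef_pos: [0.4435, -0.1865, 0.0745]
orientation: [-0.046, 0.705, 0.046, 0.706]
wrist_force: [1.7, 0.9, 8.2]
finger_gap: 0.0
```

```bash
python3 -m handwheel '[0.002,0,0,0,0,0,0, 0,0,0,0,0,0,0]';python3 -m handwheel '[0.002,0,0,0,0,0,0, 0,0,0,0,0,0,0]'
```

```text
time_s: 21.22
eef_pos: [0.4435, -0.1865, 0.0725]
orientation: [-0.046, 0.705, 0.046, 0.706]
wrist_force: [0.9, 0.7, 9.5]
finger_gap: 0.0
time_s: 21.48
eef_pos: [0.4436, -0.1866, 0.0706]
orientation: [-0.046, 0.705, 0.046, 0.706]
wrist_force: [1.9, 0.8, 10.8]
finger_gap: 0.0003
```

```bash
python3 -m handwheel '[0.002,0,0,0,0,0,0, 0,0,0,0,0,0,0]';python3 -m handwheel '[0.002,0,0,0,0,0,0, 0,0,0,0,0,0,0]'
```

```text
time_s: 21.72
eef_pos: [0.4441, -0.1867, 0.0692]
orientation: [-0.046, 0.705, 0.045, 0.707]
wrist_force: [-0.7, 4.1, 26.8]
finger_gap: 0.0
time_s: 21.98
eef_pos: [0.4445, -0.1867, 0.0679]
orientation: [-0.047, 0.704, 0.045, 0.707]
wrist_force: [-1.3, 5.7, 44.8]
finger_gap: 0.0002
```

The stop was felt at z≈0.070. I'll let the lever return and check the rise by template shift of the hook arm.

```bash
cat > rise.py <<'E'
from h import *
from workcell import eyes
S=eyes.grab_frame("scene");a0=cv2.imread("pics/scene0.png")
lv=[.6302,-.1644,.1297]
t=a0[172:194,282:312]  # bar top + strip root at travel .015
r=cv2.matchTemplate(S["image"][140:200,277:317],t,cv2.TM_CCOEFF_NORMED);_,m,_,p=cv2.minMaxLoc(r)
y0=32;print("score",round(m,2),"shift px",p[0]-5,p[1]-y0)
for k in range(5):print(k,(proj(S,pose(lv,[0,0,.19+.015*k]))-proj(S,pose(lv,[0,0,.19])))[0].round(1),end=' ')
L=[(-.056-.144*np.cos(.37),0,.117+.144*np.sin(.37))]
g=S["image"].max(2)<60;q=proj(S,pose(lv,L))[0].astype(int);m=np.zeros_like(g);m[q[1]-20:q[1]+20,q[0]-20:q[0]+20]=1
_,l,st,ce=cv2.connectedComponentsWithStats((g&m).astype(np.uint8));i=1+st[1:,4].argmax();print("grip",ce[i].round(1),st[i],"rest 264.2 221.8")
E
python3 -m handwheel '[-0.03,0,0,0,0,0,0, -0.05,0,0,0,0,0,0, -0.05,0,0,0,0,0,0, -0.01,0,0,0,0,0,0, 0,0,0,0,0,0,0, 0,0,0,0,0,0,0]';python3 rise.py; python3 d.py .4416 -.189 .205 97.43
```

```text
time_s: 22.72
eef_pos: [0.4418, -0.1858, 0.2045]
orientation: [-0.046, 0.706, 0.046, 0.705]
wrist_force: [0.1, -0.1, -0.6]
finger_gap: 0.0002
score 0.88 shift px 0 -4
0 [0. 0.] 1 [ 0.3 -4.2] 2 [ 0.5 -8.4] 3 [  0.8 -12.7] 4 [  1. -17.] grip [263.6 221.3] [255 218  20   9 124] rest 264.2 221.8
t 22.77 pos [ 0.4418 -0.1858  0.2044] gap -0.0002 F [-0.4 -0.2 -0.4] j [-0.46  0.28  2.01 -0.    0.86 -2.16]
yaw 97.46 down [-0.002  0.001 -1.   ]
turn x first 0.001 then shift [-0.0006 -0.0032 -0.0006]
```

One tooth gained (−4 px), and the lever is back at rest. Three more strokes.

```bash
python3 -m handwheel '[0.025,-0.003,0,0,0,0,0, 0.03,0,0,0,0,0,0, 0.025,0,0,0,0,0,0, 0.02,0,0,0,0,0,0, 0.015,0,0,0,0,0,0, 0.01,0,0,0,0,0,0, 0.006,0,0,0,0,0,0, 0.0045,0,0,0,0,0,0, 0,0,0,0,0,0,0, 0,0,0,0,0,0,0]'
python3 -m handwheel '[-0.0355,0,0,0,0,0,0, -0.05,0,0,0,0,0,0, -0.04,0,0,0,0,0,0, -0.01,0,0,0,0,0,0, 0,0,0,0,0,0,0, 0,0,0,0,0,0,0]';python3 rise.py; python3 d.py .4416 -.189 .205 97.43
```

```text
time_s: 24.02
eef_pos: [0.4429, -0.1891, 0.0699]
orientation: [-0.046, 0.706, 0.046, 0.705]
wrist_force: [0.1, 0.6, 11.3]
finger_gap: -0.0002
time_s: 24.78
eef_pos: [0.4422, -0.1887, 0.2042]
orientation: [-0.046, 0.706, 0.046, 0.705]
wrist_force: [0.5, -0.1, -0.2]
finger_gap: 0.0003
score 0.84 shift px 1 -8
0 [0. 0.] 1 [ 0.3 -4.2] 2 [ 0.5 -8.4] 3 [  0.8 -12.7] 4 [  1. -17.] grip [263.2 221.4] [255 218  20   9 117] rest 264.2 221.8
t 24.82 pos [ 0.4422 -0.1887  0.2042] gap -0.0002 F [ 0.8 -0.6  1.3] j [-0.47  0.28  2.    0.    0.86 -2.17]
yaw 97.46 down [-0.002  0.001 -1.   ]
turn x first 0.0 then shift [-0.0008 -0.0002 -0.0006]
```

Second tooth gained. Third stroke, 1 mm deeper.

```bash
python3 -m handwheel '[0.025,0,0,0,0,0,0, 0.03,0,0,0,0,0,0, 0.025,0,0,0,0,0,0, 0.02,0,0,0,0,0,0, 0.015,0,0,0,0,0,0, 0.01,0,0,0,0,0,0, 0.006,0,0,0,0,0,0, 0.005,0,0,0,0,0,0, 0,0,0,0,0,0,0, 0,0,0,0,0,0,0]'
python3 -m handwheel '[-0.036,0,0,0,0,0,0, -0.05,0,0,0,0,0,0, -0.04,0,0,0,0,0,0, -0.01,0,0,0,0,0,0, 0,0,0,0,0,0,0, 0,0,0,0,0,0,0]';python3 rise.py; python3 d.py .4416 -.189 .205 97.43
```

```text
time_s: 26.08
eef_pos: [0.443, -0.1891, 0.0696]
orientation: [-0.046, 0.706, 0.046, 0.706]
wrist_force: [-1.1, 0.3, 14.8]
finger_gap: 0.0002
time_s: 26.82
eef_pos: [0.4422, -0.1887, 0.2042]
orientation: [-0.046, 0.706, 0.046, 0.705]
wrist_force: [0.1, 0.6, 0.3]
finger_gap: -0.0
score 0.63 shift px 3 -10
0 [0. 0.] 1 [ 0.3 -4.2] 2 [ 0.5 -8.4] 3 [  0.8 -12.7] 4 [  1. -17.] grip [263.2 221.5] [255 218  20   9 122] rest 264.2 221.8
t 26.88 pos [ 0.4422 -0.1887  0.2042] gap -0.0001 F [1.  0.1 0.5] j [-0.47  0.28  2.    0.    0.86 -2.17]
yaw 97.46 down [-0.002  0.001 -1.   ]
turn x first 0.001 then shift [-0.0008 -0.0002 -0.0006]
```

The match is ambiguous (score 0.63), so I score each tooth candidate with a mask on the strip pixels only.

```bash
cat > rise2.py <<'E'
from h import *
from workcell import eyes
S=eyes.grab_frame("scene")["image"].astype(np.float32);a0=cv2.imread("pics/scene0.png").astype(np.float32)
f=eyes.grab_frame("scene");lv=[.6302,-.1644,.1297]
# mask: strip top, root part clear of the bail, at travel .015
m=np.zeros(a0.shape[:2],np.uint8)
cv2.fillConvexPoly(m,proj(f,pose(lv,[(-.017,-.012,.1915),(.017,-.012,.1915),(.017,.085,.1915),(-.017,.085,.1915)])).round().astype(int),1)
m=cv2.dilate(m,np.ones((5,3)));ys,xs=np.nonzero(m)
for dy in range(2,-22,-1):
    e=min(np.abs(a0[ys,xs]-S[ys+dy,xs+dx]).mean() for dx in(0,1,2)); print(dy,round(float(e),1),end='; ')
E
python3 rise2.py
```

```text
2 44.9; 1 44.2; 0 45.3; -1 48.4; -2 52.4; -3 54.4; -4 54.6; -5 53.1; -6 50.0; -7 45.5; -8 39.8; -9 34.2; -10 27.4; -11 19.7; -12 16.3; -13 20.7; -14 25.9; -15 29.5; -16 34.5; -17 40.1; -18 44.1; -19 46.5; -20 48.1; -21 50.2;
```

Clear minimum at −12 px, so three teeth gained (travel 0.060). Fourth and last stroke.

```bash
python3 -m handwheel '[0.025,0,0,0,0,0,0, 0.03,0,0,0,0,0,0, 0.025,0,0,0,0,0,0, 0.02,0,0,0,0,0,0, 0.015,0,0,0,0,0,0, 0.01,0,0,0,0,0,0, 0.006,0,0,0,0,0,0, 0.005,0,0,0,0,0,0, 0,0,0,0,0,0,0, 0,0,0,0,0,0,0]'
python3 -m handwheel '[-0.036,0,0,0,0,0,0, -0.05,0,0,0,0,0,0, -0.05,0,0,0,0,0,0, -0.05,0,0,0,0,0,0, 0,0,0,0,0,0,0, 0,0,0,0,0,0,0]';python3 rise2.py; python3 rise.py
python3 - <<'E'
from h import *
from workcell import eyes
S=eyes.grab_frame("scene");T=eyes.grab_frame("top")
lv=[.6302,-.1644,.1297];c,s=np.cos(.1297),np.sin(.1297)
bv=[lv[0]-s*.139,lv[1]+c*.139,.1297];z=.1345;o_=[]
for f,r in((S,(225,120,325,240)),(T,(225,130,325,250))):
    a,o=crop(f,r,4);
    draw(a,f,bv,box(-.032,.032,-.09,.09,z,z+.05),(0,0,255),4,o)
    o_.append(a)
cv2.imwrite("pics/end.png",np.hstack(o_))
E
python3 d.py
```

```text
time_s: 28.22
eef_pos: [0.4433, -0.1892, 0.0698]
orientation: [-0.046, 0.705, 0.046, 0.706]
wrist_force: [-1.1, 0.8, 12.4]
finger_gap: -0.0001
time_s: 28.98
eef_pos: [0.4426, -0.1889, 0.2551]
orientation: [-0.046, 0.706, 0.046, 0.705]
wrist_force: [-1.0, -0.0, 0.0]
finger_gap: 0.0003
2 40.7; 1 41.2; 0 41.4; -1 42.5; -2 44.1; -3 45.4; -4 46.3; -5 46.8; -6 46.3; -7 45.1; -8 44.7; -9 43.7; -10 41.4; -11 38.8; -12 36.0; -13 33.0; -14 28.6; -15 22.2; -16 17.7; -17 19.1; -18 29.3; -19 39.0; -20 47.0; -21 53.1; score 0.43 shift px 5 -32
0 [0. 0.] 1 [ 0.3 -4.2] 2 [ 0.5 -8.4] 3 [  0.8 -12.7] 4 [  1. -17.] grip [263.3 221.5] [255 218  20   9 121] rest 264.2 221.8
t 29.23 pos [ 0.4425 -0.1889  0.2546] gap 0.0 F [ 0.5 -0.8 -0.2] j [-0.47  0.22  1.94 -0.    0.98 -2.17]
yaw 97.46 down [-0.002  0.001 -1.   ]
```

View pics/end.png

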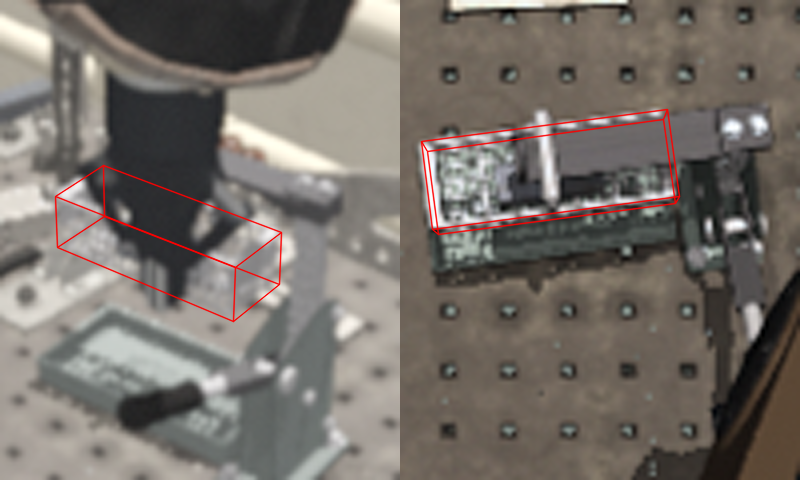

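```bash
python3 -c "
from workcell import job_done
print(job_done())"
```

```text
the job is handed in; nothing more can be done
None
```

The basket is hanging by its bail on the lift's hook over the drip pan, and I handed the job in at about 29 s of the 69 s allowed. No verdict is reported.

**What I did:** I lifted the basket out of the tank by the bail and stood it on the bench. I then took it by end bar A and hung it on the hook. Four strokes of the lever raised the bar from 0.015 to 0.075. That puts the underside 110 mm above the pan rim, by the dimensions given.

**Last checks:**
- **Starting tooth:** the bail bar touched the hook exactly where a starting travel of 0.015 predicts.
- **Height:** the hook arm rose 16 to 17 pixels in the scene picture, against 17.0 expected for four teeth. The basket's predicted outline at that height fits both pictures.
- **Lever and robot:** the lever grip is back within 1 pixel of its rest position. The gripper is about 5 cm above it and the wrist force is about zero.

**Disagreements:**
- My first template check of the rise became unreliable after the third stroke (match score 0.63, then 0.43). A masked comparison replaced it and gave clear results.
- The bail bar rests about 3 to 4 mm towards the lip from the nominal hook seat, because I felt about 8 N sideways while moving in and backed off.
- The wrist read 13 N sideways while I was releasing the basket, and I did not find out why.
- I saw the tube in the basket while it stood on the bench. After hanging I did not check it separately, and I did not recheck the other things on the bench one by one.

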